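# Seat a blank bar in the marking jig and close the jaw

## Task

Take the brass-coloured bar off its blue rest and slide it, end first, into the slot of the marking jig until you feel it meet the stop hidden inside; feel for the stop gently and do not ram or force the bar. Let go of it there, then push the red tab to close the jig's side jaw gently against the bar, with the bar still fully home. Leave the other things on the bench alone.

Things in the scene. Friction and masses are not known exactly. Their poses are not given: they have to be found in the camera images.
- bar: Brass-coloured square bar, 120 x 16 x 16 mm, 90 g nominal (varies); origin at its centre, x along its length. Both ends are alike, either may go in first. It starts lying level on the rest, its centre 42 mm above the table.
- rest: Fixed rest holding the bar: two blue blocks 12 mm thick with their centres 20 mm either side of the origin along x, top of the cheeks at 40 mm; the bar's last 34 mm at each end overhang freely, nothing beneath them. Origin at the table under its centre, x along the bar, to about 2 degrees.
- jig: Fixed marking jig: dark base, grey walls, black cover with its top 56 mm above the table. Origin at table height below the slot's mouth; x points straight into the slot, y to the jaw's side, z up. The body runs from x = 8 to 115 mm, y = -40 to 40 mm (base to y = 72 mm); flared lips at the mouth within x = -4 to 11 mm, y = +-20 mm, 22 to 56 mm high.
- slot_mouth (a point): Centre of the slot's mouth, 39 mm above the table; jig's axes. The slot is level, 18 x 18 mm inside (floor at 30 mm), flared to about 28 mm at the mouth. A rigid stop hidden inside ends the travel; its face lies 68 to 84 mm inward of this point, differently each time: only touch tells. Seated, the bar sticks out 36 to 52 mm and stays level when let go.
- jaw (a joint): Travel of the jig's side jaw, m; starts 0 to 4 mm, grows as the jaw moves along the jig's -y towards the slot, against about 2 N of friction; it stays where left. With a bar in the slot it meets the bar at 12 to 14 mm; without one it runs on to 18 mm.
- jaw_tab (a point): Middle of the outer (+y) face of the jaw's upright red tab, 70 mm above the table; tab 25 mm along the jig's x, 8 mm thick, from 32 to 82 mm high. Push it along the jig's -y. Jig axes. It lies 37 mm inward of the mouth and, with the jaw at 0, at jig y = 66 mm.
- tray: Loose grey open tray 160 x 120 x 30 mm with finished bars; leave alone. Origin under its centre.
- done0: Finished black bar 120 x 16 x 16 mm in the tray; leave alone. Origin at its centre.
- done1: Another finished black bar in the tray; leave alone. Origin at its centre.
- driver: Screwdriver lying on the bench; leave alone.
- screws: Clear jar, 56 mm across, 70 mm high; leave alone. Origin under its centre.
- spanner: Wrench lying on the bench; leave alone.
- roller: Upright copper-coloured cylinder, 36 mm across, 50 mm high; leave alone. Origin under its centre.

How it is judged:
By the outcome, as a careful person would: the job done as asked, in the order asked, and still so for the second after the job is handed in, with the robot touching nothing.
It also fails if it takes over 58 s, if anything falls off the work surface, if the arm or the gripper's body presses on something with over 40 N, if the wrist force passes 120 N, or if a joint passes its speed limit or range.

## Robot

A 7-joint arm with a two-finger parallel gripper is mounted at the origin on the work surface. World frame = base frame: x ahead of the robot, y to its left, z up, the work surface at z = 0. Lengths are in m, angles in rad, forces in N, time in s.
With the tool pointing down it reaches from about 0.4 to 0.875 m from the base axis. Payload 19.3 kg.
Tool frame: the origin (TCP) lies on the centre line of the jaws, within the pads' length; the fingertips stand 19 mm ahead of it and the grasp point (between the pads) is the TCP; x points along the fingers, y is the direction in which the jaws open and shut, and the axes are right-handed (so a half turn about x gives the same grasp; the last joint's range is limited). The gripper opens to 85 mm and grips with 20 to 120 N. Pads are 22 mm wide; open, the fingers measure 114 mm over their backs; the gripper's body (76 mm by 85 mm) begins 54 mm behind the grasp point. The pads swing forward as they close: fully open they stand 13 mm farther back than shut.
Start: joints at [-1.228, 0.521, -0.036, 1.599, 0.021, 1.021, -0.113], TCP at [0.251, 0.572, 0.25] pointing down, gripper open.
Joint ranges: [-2.91, 2.91], [-0.3, 2.13], [-1.5, 1.42], [0.17, 2.43], [-1.26, 4.41], [0.16, 1.93], [-2.52, 2.52]. Speed limits (rad/s): [1.89, 1.89, 2.39, 2.39, 3.01, 3.01, 3.01].

## Interface

Orientations are given as a unit quaternion [w, x, y, z].
In Python, from plant import manip gives the robot as it stands.
- The arm moves only by the shell command python3 -m jog 'ROWS' [FORCE]. ROWS is JSON, a list of rows, each a list of 5 numbers: the finger opening in mm, from 0 to 85.4, then the shift along the tool's x, y, z in mm, then the turn about the tool's x in degrees. In form: [[hand, x, y, z, twist], ...]. A call has 1 to 12 rows; each row shifts and turns the commanded pose from where the row before left it, along the tool's axes as they then stand; what a row does not reach is not made up. A row lasts 1/8 s, in which the tool goes at most 62.5 mm and 10.7 degrees, less where a joint would pass 70% of its speed; a pose out of reach is approached as far as the arm can. A call is refused whole if a number of a shift passes 62.5 or a number of a turn 10.7, either way. A call with a gripper value outside its range is refused whole. The fingers move at their own pace and stop on an object; FORCE is the grip in N (left out, the last holds). Time passes only in rows, so rows that do not move let the fingers close. It gives the time, the measured TCP pose, the force and the opening at its end, in the units of the state.
- manip.get_obs(): the state, without advancing time (a new reading comes with each control period).
- manip.camera(name): name is "scene" or "top" or "wrist"; returns (picture, depth): 384x512x3 uint8, blue, green, red; 384x512 float32, m along the optical axis (not along the pixel's ray), 0 where there is no reading.
- manip.get_calibration(name): a dict with "intrinsics" (3x3 intrinsics, pixels), "R" (3x3) and "t" (3): a world point X has camera coordinates R X + t. Camera axes: x right, y down, z forward; pixel columns grow to the right and rows downward; lengths in m; the calibration is good to about 2 mm. A picture is of the moment at which its call begins: read the wrist's pose just before it. get_calibration takes no time and is no camera call; for the wrist camera it gives the pose at the moment of the call.
- manip.hand_in(): hands the job in, once; it reports no verdict.
Trained networks look in the newest picture that a camera, given by its name, has taken for a name from the list of things; names that differ only in an ending like _2 or _b are one class to them, and where a whole thing is asked for, a point or a joint stands for the part that bears it (a point fixed in the world has none). Each returns a list of dicts, best first, with "p" (0 to 1); they miss things now and then, are a little off and sometimes report something else, mostly with a low value. They report only what shows in the picture. A call takes as long as a camera call.
- manip.recognise(query, camera): "xy" ([column, row] in pixels, amid what is visible of it).
- manip.silhouettes(query, camera): "mask" (384x512 bool, what is visible of it) and "xy" ([column, row] in pixels, amid what is visible of it).
- manip.place_of(query, camera): "xy" ([column, row] in pixels: a listed point, or the origin of a listed thing).
The state is a dict: "clock": time; "qpos": joint angles; "joint_velocities": joint speeds; "effort": joint torques, N m; "ee_pos": TCP position; "eef_rot": TCP orientation; "force": force on the tool from outside, world axes, zero at the start; "wrist_torque": the same for the moment, N m; "grip_width": finger opening in m.
Only numpy, scipy, OpenCV 4.12 (cv2) and the standard library are available. Lean on these libraries where they do the work, as an engineer would, in place of code of your own. Each camera call takes 0.05 s, during which the arm holds its last target.

## Working session

There is one attempt and no reset: what is moved stays moved. The work goes in short steps, Python scripts to look and compute and a shell command to move; the robot and the scene stay as the last step left them, time stands still between calls to the robot, and variables do not carry over. Pictures are saved under pics/ and viewed, and the job is handed in when it is done.

```bash
ls; mkdir -p pics; cat > h.py <<'E'
import numpy as np, cv2
from plant import manip
def pix2w(cam,uv,z=None,depth=None,cal=None):
    c=cal or manip.get_calibration(cam);K=np.array(c["intrinsics"]);R=np.array(c["R"]);t=np.array(c["t"]).ravel()
    r=np.linalg.inv(K)@np.array([uv[0],uv[1],1.0])
    if depth is not None: return R.T@(r*depth-t)
    o=-R.T@t; d=R.T@r
    return o+d*(z-o[2])/d[2]
def w2pix(cam,X,cal=None):
    c=cal or manip.get_calibration(cam);p=np.array(c["intrinsics"])@(np.array(c["R"])@np.array(X)+np.array(c["t"]).ravel());return p[:2]/p[2]
E
python3 - <<'E'
from h import *
o=manip.get_obs();print(o)
for n in ("scene","top","wrist"):
    im,d=manip.camera(n);cv2.imwrite(f"pics/{n}0.png",im);np.save(f"{n}_d0.npy",d)
    for q in ("bar","rest","jig","slot_mouth","jaw_tab"):
        r=manip.place_of(q,n);print(n,q,[(np.round(x["xy"],1),round(x["p"],2)) for x in r[:3]])
print(manip.get_obs()["clock"])
E
```

```text
pics
{'clock': 0.0, 'qpos': array([-1.22824792,  0.52202441, -0.03628137,  1.60004149,  0.02123473,
        1.02106869, -0.11279182]), 'joint_velocities': array([-5.77455340e-04,  8.10764810e-06,  6.55396641e-05, -8.60413549e-04,
        6.32352100e-04, -5.23801620e-04,  1.74753590e-04]), 'effort': array([ 8.00536636e-04, -9.27124286e+01,  1.98001966e+00, -3.69919074e+01,
        1.77829462e-02,  8.41934932e-03, -1.36718984e-05]), 'ee_pos': array([0.25064045, 0.57218629, 0.24970777]), 'eef_rot': array([ 0.69206385,  0.14449546,  0.69213699, -0.14531026]), 'force': array([-0.44501814,  0.82528908,  0.80959802]), 'wrist_torque': array([0.04658873, 0.02103374, 0.03006018]), 'grip_width': 0.08541768059541806}
scene bar [(array([110.5, 179.2]), 0.62)]
scene rest [(array([116.6, 187.1]), 0.59)]
scene jig [(array([243.8, 191.2]), 0.87)]
scene slot_mouth [(array([247. , 183.7]), 0.83)]
scene jaw_tab [(array([247. , 156.1]), 0.67)]
top bar [(array([408.6, 227.6]), 0.66)]
top rest [(array([402.7, 229. ]), 0.46)]
top jig [(array([268.5, 208.2]), 0.87), (array([379.7, 165.5]), 0.31)]
top slot_mouth [(array([268.6, 208.5]), 0.61), (array([401.5, 229.3]), 0.61)]
top jaw_tab [(array([259.9, 234.3]), 0.42), (array([302.7, 149.9]), 0.16)]
wrist bar []
wrist rest []
wrist jig []
wrist slot_mouth []
wrist jaw_tab []
0.9
```

View pics/top0.png

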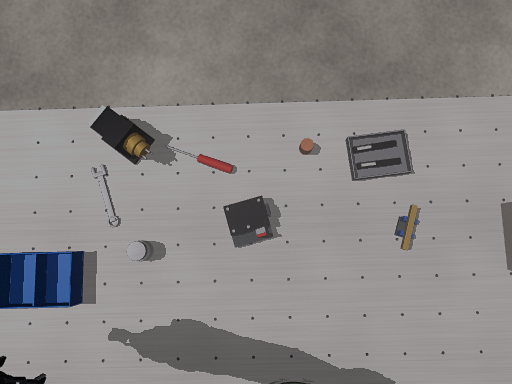

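View pics/scene0.png

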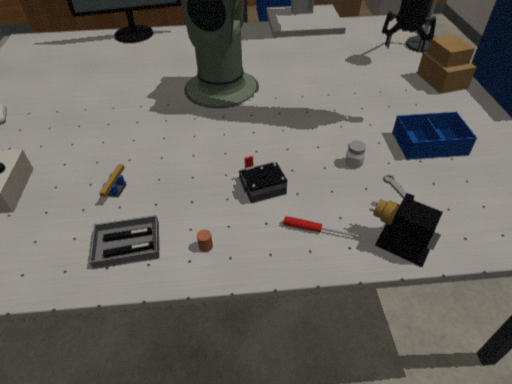

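```bash
python3 - <<'E'
from h import *
im=cv2.imread("pics/top0.png");d=np.load("top_d0.npy")
cv2.imwrite("pics/topz.png",cv2.resize(im[120:300,200:464],None,fx=3,fy=3,interpolation=cv2.INTER_CUBIC))
for q,uv,z in (("bar",(408.6,227.6),.042),("rest",(402.7,229),0),("mouth",(268.6,208.5),.039),("jig",(268.5,208.2),0),("tab",(259.9,234.3),.07)):
    print(q,pix2w("top",uv,z=z).round(4))
for q,uv,z in (("bar",(110.5,179.2),.042),("rest",(116.6,187.1),0),("mouth",(247,183.7),.039),("jig",(243.8,191.2),0),("tab",(247,156.1),.07)):
    print("scene",q,pix2w("scene",uv,z=z).round(4))
c=manip.get_calibration("top");print(c)
E
```

```text
bar [ 0.5282 -0.3183  0.042 ]
rest [ 0.5261 -0.3172  0.    ]
mouth [0.589  0.0492 0.039 ]
jig [0.5933 0.0486 0.    ]
tab [0.5202 0.0743 0.07  ]
scene bar [ 0.5302 -0.3228  0.042 ]
scene rest [ 0.5204 -0.3182  0.    ]
scene mouth [0.5854 0.0607 0.039 ]
scene jig [0.5756 0.0509 0.    ]
scene tab [0.504  0.0676 0.07  ]
{'intrinsics': array([[403.68896625,   0.        , 255.47125228],
       [  0.        , 403.68896625, 192.40757196],
       [  0.        ,   0.        ,   1.        ]]), 'R': array([[-0.02592918, -0.99957126, -0.0136008 ],
       [-0.99145963,  0.02745349, -0.1274916 ],
       [ 0.12781032,  0.01017889, -0.99174639]]), 't': array([0.10010725, 0.6306299 , 1.04236333])}
```

View pics/topz.png

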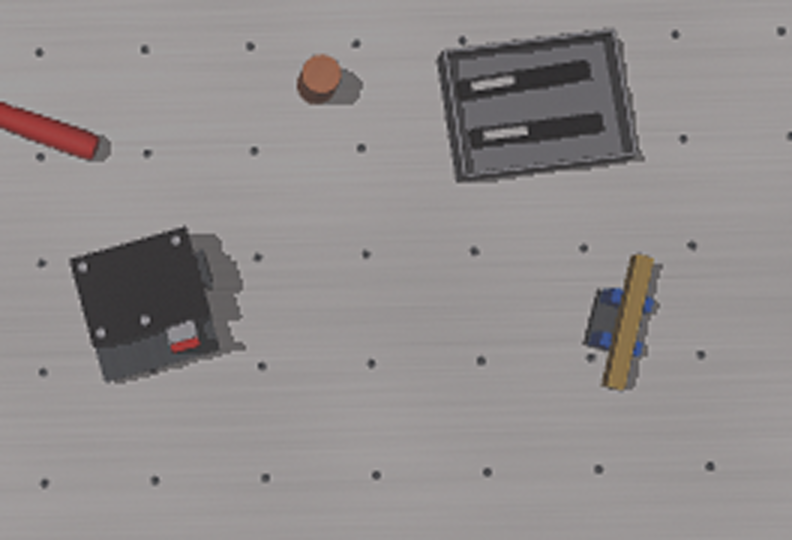

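```bash
cat >> h.py <<'E'
from scipy.spatial.transform import Rotation as Ro
def pose():
    o=manip.get_obs();q=o["eef_rot"];R=Ro.from_quat([q[1],q[2],q[3],q[0]]).as_matrix();return o,np.array(o["ee_pos"]),R
def yaw(R): return np.degrees(np.arctan2(R[1,1],R[0,1]))
def delta(X,R,p): return (R.T@(np.array(X)-p)*1000).round(1)
E
python3 - <<'E'
from h import *
o,p,R=pose();print(R.round(3),yaw(R))
c=manip.get_calibration("wrist");print(c["intrinsics"],(c["R"]@R).round(3),"cam in tool",(R.T@(-c["R"].T@c["t"]-p)).round(4))
E
```

```text
[[ 0.     0.401  0.916]
 [-0.     0.916 -0.401]
 [-1.    -0.     0.   ]] 66.34691341793379
[[296.02706774   0.         258.59036186]
 [  0.         296.02706774 193.06662216]
 [  0.           0.           1.        ]] [[ 0.001  1.    -0.   ]
 [-0.292  0.     0.956]
 [ 0.956 -0.001  0.292]] cam in tool [-0.1237 -0.0002 -0.0752]
```

```bash
python3 -m jog '[[85,-4.5,-31,42.8,0],[85,-4.5,-31,42.8,0],[85,-4.5,-31,42.8,0],[85,-4.5,-31,42.8,0],[85,-4.5,-31,42.8,0],[85,-4.5,-31,42.8,0],[85,-4.5,-31,42.8,0],[85,-4.5,-31,42.8,0],[85,-4.5,-31,42.8,0],[85,-4.5,-31,42.8,0],[85,-4.5,-31,42.8,0],[85,0,0,0,0]]'
python3 -m jog '[[85,0,0,0,0],[85,0,0,0,0]]'
cat > look.py <<'E'
import sys
from h import *
tag=sys.argv[1];qs=sys.argv[2:]
o,p,R=pose();c=manip.get_calibration("wrist");im,d=manip.camera("wrist");cv2.imwrite(f"pics/{tag}.png",im);np.save(f"{tag}_d.npy",d)
import pickle;pickle.dump((p,R,c),open(f"{tag}.pkl","wb"))
Z=dict(bar=.042,rest=0,jig=0,slot_mouth=.039,jaw_tab=.07)
print(o["clock"],p.round(4),yaw(R),"q",np.round(o["qpos"],2),"F",np.round(o["force"],2))
for q in qs:
    for x in manip.place_of(q,"wrist")[:2]:print(q,np.round(x["xy"],1),round(x["p"],2),pix2w("wrist",x["xy"],z=Z[q],cal=c).round(4))
E
python3 look.py w1 jig slot_mouth jaw_tab
```

```text
clock: 2.4
ee_pos: [0.5466, 0.0673, 0.3]
eef_rot: [0.692, 0.146, 0.691, -0.147]
force: [-0.7, 0.3, 0.7]
grip_width: 0.0851
clock: 2.65
ee_pos: [0.5448, 0.0724, 0.2998]
eef_rot: [0.692, 0.144, 0.692, -0.144]
force: [0.5, 0.4, 0.0]
grip_width: 0.0852
2.65 [0.5448 0.0724 0.2998] 66.43831723145264 q [-0.36  0.35  0.15  1.75 -0.06  1.05  0.98] F [0.54 0.41 0.04]
jig [255.8 189.9] 0.59 [0.588  0.0485 0.    ]
slot_mouth [251.9 197.9] 0.95 [0.586 0.044 0.039]
jaw_tab [  4.1 261.1] 0.74 [ 0.5257 -0.2928  0.07  ]
jaw_tab [246.2 145.1] 0.67 [0.5141 0.0692 0.07  ]
```

View pics/w1.png

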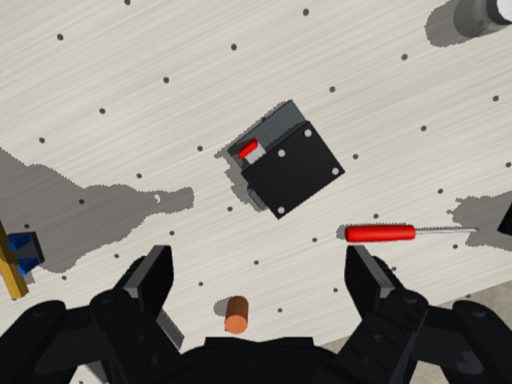

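```bash
cat > jigfit.py <<'E'
import sys,pickle
from h import *
tag=sys.argv[1]
p,R,c=pickle.load(open(f"{tag}.pkl","rb"));d=np.load(f"{tag}_d.npy")
K=c["intrinsics"];v,u=np.mgrid[:384,:512]
ray=np.stack([(u-K[0,2])/K[0,0],(v-K[1,2])/K[1,1],np.ones(u.shape)],-1)*d[...,None]
W=(ray-c["t"].ravel())@c["R"]
np.save(f"{tag}_W.npy",W)
ctr=np.array([float(sys.argv[2]),float(sys.argv[3])]);near=(np.hypot(W[...,0]-ctr[0],W[...,1]-ctr[1])<.12)&(d>0)
tz=near&(W[...,2]<.01);print("table z",np.median(W[tz][:,2]))
lo,hi=float(sys.argv[4]),float(sys.argv[5])
m=near&(W[...,2]>lo)&(W[...,2]<hi);P=W[m];print(len(P),"z",np.median(P[:,2]))
mm=m.astype(np.uint8);n,l,s,_=cv2.connectedComponentsWithStats(mm);k=1+np.argmax(s[1:,4]);P=W[l==k]
r=cv2.minAreaRect((P[:,:2]*1000).astype(np.float32));print(r);print(cv2.boxPoints(r).round(1))
E
python3 jigfit.py w1 .57 .09 .050 .062
python3 - <<'E'
from h import *
W=np.load("w1_W.npy")
im=cv2.imread("pics/w1.png");cv2.imwrite("pics/w1z.png",cv2.resize(im[80:240,200:360],None,fx=4,fy=4,interpolation=cv2.INTER_CUBIC))
# tab pts
m=(W[...,2]>.075)&(W[...,2]<.09)&(np.hypot(W[...,0]-.52,W[...,1]-.07)<.06);P=W[m];print(len(P),P.mean(0),P[:,2].max());print(cv2.minAreaRect((P[:,:2]*1000).astype(np.float32)))
E
```

```text
table z 0.00015763934306934458
5413 z 0.05610478185574814
((572.6759033203125, 102.99688720703125), (80.73088836669922, 116.45098876953125), 14.229077339172363)
[[519.2 149.5]
 [547.9  36.6]
 [626.1  56.5]
 [597.5 169.4]]
153 [0.51857935 0.06925187 0.08161626] 0.08378700883335466
((518.930419921875, 68.9437255859375), (7.9827704429626465, 24.90676498413086), 14.915023803710938)
```

View pics/w1z.png

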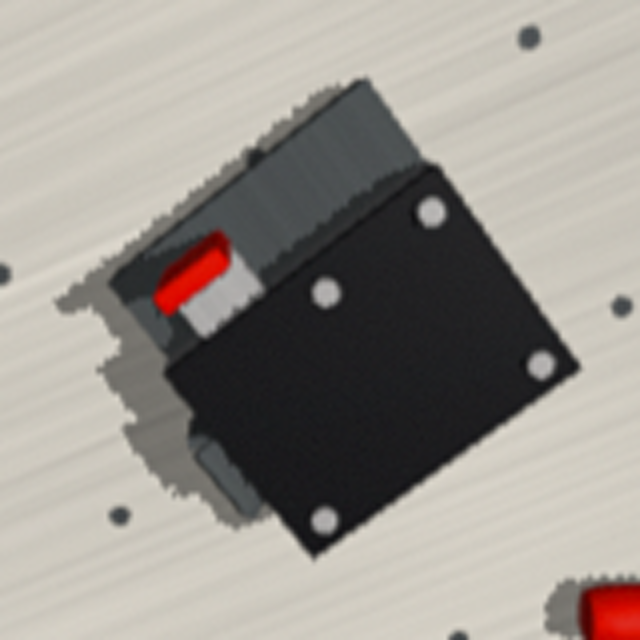

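```bash
python3 -m jog '[[85,7,-53.4,14,0],[85,7,-53.4,14,0],[85,7,-53.4,14,0],[85,7,-53.4,14,0],[85,7,-53.4,14,0],[85,7,-53.4,14,0],[85,7,-53.4,14,0],[85,0,0,0,-6],[85,0,0,0,-6],[85,0,0,0,0],[85,0,0,0,0]]'
python3 look.py w2 bar rest
python3 jigfit.py w2 .53 -.32 .045 .055
```

```text
clock: 4.22
ee_pos: [0.4851, -0.3103, 0.2509]
eef_rot: [0.703, 0.073, 0.703, -0.073]
force: [0.0, -0.6, 0.5]
grip_width: 0.0851
4.225 [ 0.4851 -0.3103  0.2509] 78.22572806422409 q [ 0.31  0.45  0.21  1.74 -0.11  0.96  1.93] F [ 0.01 -0.6   0.46]
bar [257.9 205.8] 0.58 [ 0.5262 -0.32    0.042 ]
rest [259.8 198. ] 0.87 [ 0.5304 -0.3184  0.    ]
table z 0.00010433922786421588
1321 z 0.05001168513963973
((529.7843017578125, -320.65496826171875), (16.02337646484375, 120.41268157958984), 73.1240234375)
[[ 469.8 -310.8]
 [ 585.1 -345.8]
 [ 589.7 -330.5]
 [ 474.5 -295.5]]
```

View pics/w2.png

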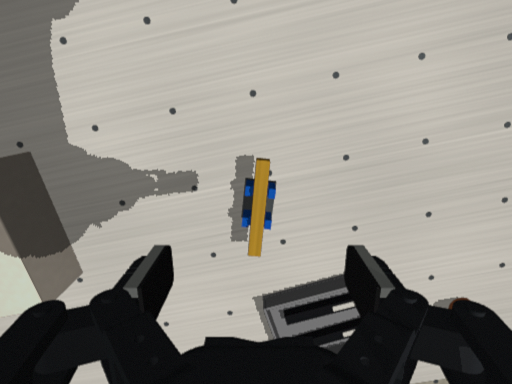

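```bash
python3 -m jog '[[60,0,0,0,5.1],[60,30,1.5,46,0],[60,30,1.5,46,0],[60,45,0,0,0],[60,45,0,0,0],[60,0,0,0,0],[60,0,0,0,0]]'
python3 - <<'E'
from h import *
o,p,R=pose();print(yaw(R),delta([.5738,-.3341,.042],R,p),o["grip_width"])
E
```

```text
clock: 5.25
ee_pos: [0.5746, -0.3346, 0.1026]
eef_rot: [0.7, 0.103, 0.699, -0.103]
force: [-0.0, 0.3, 1.0]
grip_width: 0.0601
73.22375609027733 [60.6  0.3 -1. ] 0.060086938768220396
```

```bash
python3 -m jog '[[60,30,0,-0.5,0],[60,25,0.3,-0.5,0],[60,5.5,0,0,0],[60,0,0,0,0],[35,0,0,0,0],[24,0,0,0,0],[24,0,0,0,0]]' 60
python3 -m jog '[[18,0,0,0,0],[12,0,0,0,0],[12,0,0,0,0],[12,0,0,0,0],[12,0,0,0,0]]' 60
python3 - <<'E'
from h import *
o,p,R=pose();print(yaw(R),delta([.5738,-.3341,.042],R,p),o["grip_width"],o["force"],o["wrist_torque"])
E
```

```text
clock: 6.12
ee_pos: [0.5732, -0.3336, 0.0408]
eef_rot: [0.7, 0.103, 0.699, -0.103]
force: [-0.8, 0.7, -0.2]
grip_width: 0.024
clock: 6.75
ee_pos: [0.5731, -0.3336, 0.0404]
eef_rot: [0.7, 0.103, 0.7, -0.103]
force: [-1.0, 0.5, 5.8]
grip_width: 0.0152
73.24138867709814 [-1.6 -0.3  0.8] 0.01522413335135895 [-1.01663835  0.49645381  5.77710741] [0.22944301 0.40348371 0.03233103]
```

```bash
python3 -m jog '[[12,-10,0,0,0],[12,-25,0,0,0],[12,-35,0,0,0],[12,-10,0,0,0],[12,0,0,0,0],[12,0,0,0,0]]'
python3 look.py w3 bar; python3 jigfit.py w3 .53 -.32 .10 .16
python3 - <<'E'
from h import *
W=np.load("w3_W.npy");o,p,R=pose();im=cv2.imread("pics/w3.png").astype(int)
g=(im[...,2]>im[...,0]+60)&(np.hypot(W[...,0]-.53,W[...,1]+.32)<.15)&(W[...,2]>.09)
L=(W[g]-p)@R;print(g.sum());  # tool coords
for z0 in range(-120,30,15):
    s=L[(L[:,2]*1000>z0)&(L[:,2]*1000<z0+15)]
    if len(s)>5:print(z0,len(s),(np.median(s,0)*1000).round(1),(s[:,1].min()*1000).round(1),(s[:,1].max()*1000).round(1))
print((L[:,2].min()*1000,L[:,2].max()*1000),o["force"],o["wrist_torque"])
E
```

```text
clock: 7.5
ee_pos: [0.5726, -0.3332, 0.1192]
eef_rot: [0.699, 0.103, 0.7, -0.103]
force: [-0.0, -0.7, -1.6]
grip_width: 0.0154
7.5 [ 0.5726 -0.3332  0.1192] 73.25005634478468 q [ 0.32  0.74  0.19  1.6  -0.18  0.82  1.86] F [-0.   -0.75 -1.61]
bar [261.2 175.3] 0.82 [ 0.5473 -0.324   0.042 ]
table z 0.00016966844169918573
22304 z 0.12934693702592487
((529.6564331054688, -318.4984130859375), (91.73988342285156, 119.61173248291016), 69.92935180664062)
[[ 457.7 -341.1]
 [ 570.1 -382.1]
 [ 601.6 -295.9]
 [ 489.2 -254.9]]
11602
-120 12 [  -8.1   -0.  -105.1] -6.9 5.1
-105 2098 [ -9.4  -0.  -97.6] -7.7 7.9
-90 1952 [ -9.5  -0.1 -82.4] -7.8 7.9
-75 1665 [ -9.5  -0.  -67.6] -7.7 7.7
-60 1489 [ -9.4   0.  -52.9] -7.9 7.9
-45 1327 [ -9.4   0.  -37.8] -7.8 7.8
-30 1198 [ -9.4   0.  -22.6] -7.7 7.8
-15 1047 [-9.4  0.  -7.9] -7.8 7.9
0 814 [-9.4 -0.4  6.5] -7.7 7.4
(np.float64(-105.24992156092169), np.float64(13.790864620293942)) [-0.49858759 -0.35126834 -1.3942296 ] [-0.01339322 -0.01589526 -0.03524135]
```

View pics/w3.png

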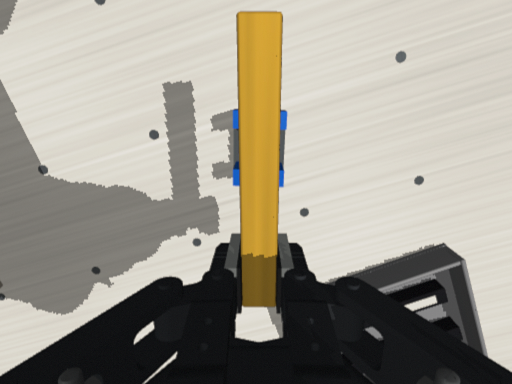

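```bash
python3 -m jog '[[12,0,0,0,9.8],[12,0,0,0,9.8],[12,0,0,0,9.8],[12,0,0,0,9.8],[12,0,0,0,9.8],[12,0,0,0,10],[12,0,21.5,-44,0],[12,0,21.5,-44,0],[12,0,21.5,-44,0],[12,0,21.5,-44,0],[12,0,21.3,-45,0],[12,0,0,0,0]]'
python3 -m jog '[[12,0,0,0,0],[12,0,0,0,0]]'
python3 - <<'E'
from h import *
print("roller",pix2w("top",(307,147),z=.05))
o,p,R=pose();print(p,yaw(R),o["qpos"].round(2),o["force"])
E
python3 look.py w4 slot_mouth jaw_tab jig
```

```text
clock: 9.1
ee_pos: [0.6233, -0.088, 0.1192]
eef_rot: [0.559, 0.433, 0.56, -0.432]
force: [0.5, -0.5, -0.6]
grip_width: 0.0148
clock: 9.35
ee_pos: [0.6223, -0.0943, 0.1201]
eef_rot: [0.558, 0.434, 0.558, -0.435]
force: [-0.1, 0.7, -0.8]
grip_width: 0.015
roller [ 0.75145829 -0.05898823  0.05      ]
[ 0.62233989 -0.09430003  0.12012295] 14.14759369714109 [-0.26  0.75  0.49  1.71 -0.46  0.8   0.69] [-0.0811263   0.73165702 -0.81518399]
9.35 [ 0.6223 -0.0943  0.1201] 14.14759369714109 q [-0.26  0.75  0.49  1.71 -0.46  0.8   0.69] F [-0.08  0.73 -0.82]
```

View pics/w4.png

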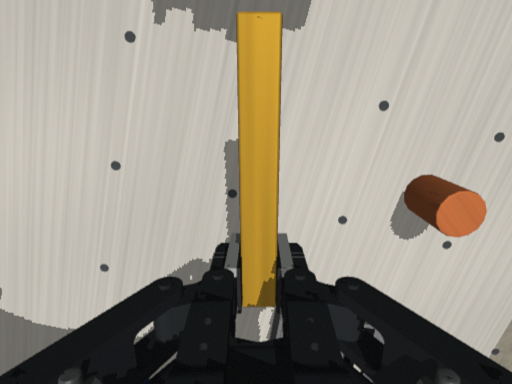

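```bash
python3 - <<'E'
from h import *
import pickle
W=np.load("w1_W.npy")
m=(W[...,2]>.052)&(W[...,2]<.060)&(np.hypot(W[...,0]-.572,W[...,1]-.1)<.09)
P=W[m][:,:2]*1000
m0=np.array([586.4,48.9])
a=np.radians(104.26)
for it in range(5):
    d=np.array([np.cos(a),np.sin(a)]);n=np.array([-d[1],d[0]])
    X=(P-m0)@d;Y=(P-m0)@n
    xs=[];lo=[];hi=[]
    for x in range(16,108,3):
        s=Y[(X>=x)&(X<x+3)]
        if len(s):xs.append(x+1.5);lo.append(s.min());hi.append(s.max())
    pl=np.polyfit(xs,lo,1);ph=np.polyfit(xs,hi,1);k=(pl[0]+ph[0])/2
    a+=np.arctan(k)
print(np.degrees(a),pl,ph,"axis y at x=0:",(pl[1]+ph[1])/2, "back",np.percentile(X[(abs(Y)<35)],99.8),X.max(),"front body",np.min(X[(abs(Y)>24)&(abs(Y)<38)]),"lip",X[abs(Y)<18].min())
E
```

```text
98.29632784424092 [  0.09924988 -39.7552931 ] [-0.1056748  57.99935729] axis y at x=0: 9.122032096518932 back 115.69321697369907 117.13761972838222 front body 3.5360775259361 lip -3.416351985538941
```

```bash
python3 - <<'E'
from h import *
im=cv2.imread("pics/w1.png").astype(int)
W=np.load("w1_W.npy")
m=(W[...,2]>.053)&(W[...,2]<.059)&(np.hypot(W[...,0]-.572,W[...,1]-.1)<.085)&((im.max(-1)-im.min(-1))<40)
n_,l,s,_=cv2.connectedComponentsWithStats(m.astype(np.uint8));m=l==1+np.argmax(s[1:,4])
P=W[m][:,:2]*1000
m0=np.array([586.4,48.9])
a=np.radians(104.26)
d=np.array([np.cos(a),np.sin(a)]);n=np.array([-d[1],d[0]])
X=(P-m0)@d;Y=(P-m0)@n
for x in range(-6,120,6):
    s=Y[(X>=x)&(X<x+6)]
    if len(s):print(x,len(s),s.min().round(1),s.max().round(1))
print([ (y,X[(Y>=y)&(Y<y+8)].min().round(1),X[(Y>=y)&(Y<y+8)].max().round(1)) for y in range(-40,40,8)])
E
```

```text
-6 28 -14.6 12.8
0 97 -13.6 15.4
6 234 -39.8 40.2
12 271 -39.9 40.2
18 270 -40.2 40.1
24 278 -40.1 40.1
30 278 -39.9 40.1
36 282 -39.8 40.0
42 284 -39.6 40.0
48 290 -39.8 40.1
54 286 -40.2 40.2
60 278 -39.9 40.3
66 294 -39.7 40.2
72 295 -39.7 40.3
78 300 -39.8 40.2
84 300 -39.8 40.1
90 304 -40.0 39.9
96 300 -40.4 40.2
102 277 -39.8 40.1
108 315 -39.9 40.3
114 1 -35.0 -35.0
[(-40, np.float64(6.9), np.float64(114.0)), (-32, np.float64(7.0), np.float64(113.7)), (-24, np.float64(7.2), np.float64(113.9)), (-16, np.float64(-1.7), np.float64(113.8)), (-8, np.float64(-2.4), np.float64(113.9)), (0, np.float64(-2.2), np.float64(114.0)), (8, np.float64(-1.9), np.float64(113.8)), (16, np.float64(7.2), np.float64(113.9)), (24, np.float64(7.0), np.float64(113.8)), (32, np.float64(7.1), np.float64(113.7))]
```

```bash
cat > ins.py <<'E'
from h import *
o,p,R=pose();a=np.radians(104.26);d=np.array([np.cos(a),np.sin(a)]);n=np.array([-d[1],d[0]])
m0=np.array([.58655,.0479]);r=(p[:2]-m0)*1000
F=np.array(o["force"]);T=o["wrist_torque"]
print("t %.2f tipx %.2f y %.2f z %.2f dyaw %.2f | Fx %.1f Fy %.1f Fz %.1f T %s grip %.4f"%(o["clock"],r@d+105.5,r@n,p[2]*1000+1.4,yaw(R)-14.26,F[:2]@d,F[:2]@n,F[2],np.round(T,2),o["grip_width"]), "cmd yz:",delta([*(m0+d*(r@d)/1000),.0376],R,p))
E
python3 ins.py
python3 -m jog '[[12,30,0,0,0],[12,35,0,0,0],[12,17,0,0,0],[12,0,0,0,0],[12,0,0,0,0],[12,0,0,0,0]]'; python3 ins.py
```

```text
t 9.55 tipx -40.58 y -0.00 z 121.68 dyaw -0.08 | Fx 0.0 Fy 0.8 Fz -1.5 T [-0.04  0.04  0.04] grip 0.0150 cmd yz: [82.7  0.  -0. ]
clock: 10.3
ee_pos: [0.6233, -0.093, 0.0395]
eef_rot: [0.559, 0.434, 0.558, -0.434]
force: [-0.5, 0.3, -1.5]
grip_width: 0.0154
t 10.30 tipx -40.10 y -0.94 z 40.86 dyaw -0.01 | Fx 0.4 Fy 0.4 Fz -1.5 T [-0.05  0.01  0.05] grip 0.0154 cmd yz: [ 1.9 -0.9 -0. ]
```

```bash
python3 -m jog '[[12,1.5,-0.8,-10,0],[12,0,0,-15,0],[12,0,0,-10,0],[12,0,0,0,0],[12,0,0,0,0]]'; python3 ins.py
python3 - <<'E'
from h import *
im,d=manip.camera("scene");cv2.imwrite("pics/s1.png",cv2.resize(im[120:240,180:340],None,fx=4.5,fy=4.5,interpolation=cv2.INTER_CUBIC))
im,d=manip.camera("wrist");cv2.imwrite("pics/w5.png",im)
E
```

```text
clock: 10.92
ee_pos: [0.6134, -0.0594, 0.0369]
eef_rot: [0.558, 0.434, 0.558, -0.434]
force: [0.3, -1.1, -0.8]
grip_width: 0.0149
t 10.93 tipx -5.14 y 0.43 z 38.31 dyaw -0.01 | Fx -1.1 Fy -0.0 Fz -0.8 T [-0.05 -0.01  0.05] grip 0.0149 cmd yz: [-0.7  0.4  0. ]
```

View pics/w5.png

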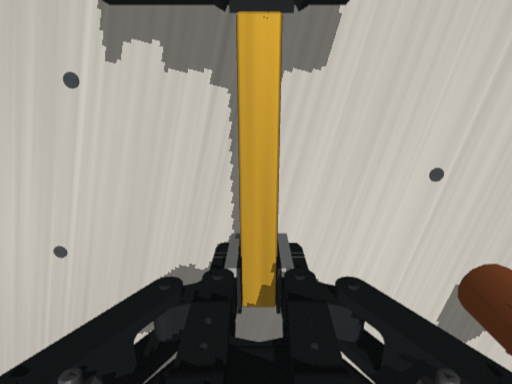

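View pics/s1.png

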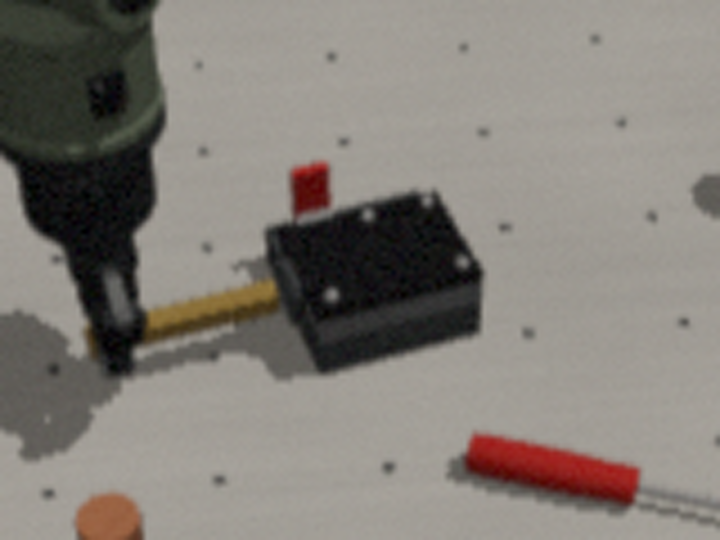

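```bash
python3 -m jog '[[12,-0.5,0.5,-3,0],[12,0,0,-5,0],[12,0,0,-5,0],[12,0,0,0,0],[12,0,0,0,0]]'; python3 ins.py;python3 -m jog '[[12,0,0,-4,0],[12,0,0,-4,0],[12,0,0,0,0]]'; python3 ins.py
```

```text
clock: 11.65
ee_pos: [0.6106, -0.0465, 0.0373]
eef_rot: [0.558, 0.434, 0.558, -0.434]
force: [0.7, -0.7, -1.3]
grip_width: 0.0153
t 11.65 tipx 8.08 y -0.04 z 38.72 dyaw -0.01 | Fx -0.8 Fy -0.5 Fz -1.3 T [-0.06  0.   -0.05] grip 0.0153 cmd yz: [-0.3 -0.   0. ]
clock: 12.02
ee_pos: [0.6085, -0.0382, 0.0373]
eef_rot: [0.558, 0.434, 0.558, -0.434]
force: [0.6, 0.1, -0.5]
grip_width: 0.015
t 12.03 tipx 16.62 y -0.11 z 38.68 dyaw 0.02 | Fx -0.1 Fy -0.6 Fz -0.5 T [-0.04  0.02 -0.04] grip 0.0150 cmd yz: [-0.3 -0.1 -0. ]
```

```bash
python3 -m jog '[[12,-0.3,0,-6,0],[12,0,0,-7,0],[12,0,0,-7,0],[12,0,0,0,0]]'; python3 ins.py;python3 -m jog '[[12,0,0,-6,0],[12,0,0,-7,0],[12,0,0,-5,0],[12,0,0,0,0]]'; python3 ins.py
```

```text
clock: 12.52
ee_pos: [0.6036, -0.0184, 0.0376]
eef_rot: [0.558, 0.434, 0.558, -0.434]
force: [-0.4, -0.0, -1.1]
grip_width: 0.0151
t 12.53 tipx 37.00 y -0.17 z 38.98 dyaw 0.05 | Fx 0.1 Fy 0.4 Fz -1.1 T [-0.08 -0.01  0.02] grip 0.0151 cmd yz: [-0.  -0.2 -0. ]
clock: 13.02
ee_pos: [0.5992, -0.0013, 0.0376]
eef_rot: [0.558, 0.434, 0.558, -0.434]
force: [0.2, -0.4, -1.6]
grip_width: 0.0151
t 13.03 tipx 54.69 y -0.13 z 38.99 dyaw 0.03 | Fx -0.5 Fy -0.1 Fz -1.6 T [ 0.   -0.02  0.01] grip 0.0151 cmd yz: [-0.  -0.1 -0. ]
```

```bash
python3 -m jog '[[12,0,0,-4,0],[12,0,0,-4,0],[12,0,0,0,0]]'; python3 ins.py;python3 -m jog '[[12,0,0,-1,0],[12,0,0,-1,0],[12,0,0,0,0]]'; python3 ins.py;python3 -m jog '[[12,0,0,-1,0],[12,0,0,-1,0],[12,0,0,0,0]]'; python3 ins.py
```

```text
clock: 13.4
ee_pos: [0.5972, 0.0062, 0.0376]
eef_rot: [0.558, 0.434, 0.558, -0.434]
force: [0.4, 0.1, -1.0]
grip_width: 0.0151
t 13.40 tipx 62.49 y -0.08 z 38.98 dyaw 0.01 | Fx -0.0 Fy -0.4 Fz -1.0 T [-0.01 -0.04  0.03] grip 0.0151 cmd yz: [-0.  -0.1 -0. ]
clock: 13.78
ee_pos: [0.5968, 0.0078, 0.0376]
eef_rot: [0.558, 0.434, 0.558, -0.434]
force: [-0.1, -0.2, -0.6]
grip_width: 0.0149
t 13.78 tipx 64.16 y -0.05 z 39.01 dyaw -0.01 | Fx -0.2 Fy 0.2 Fz -0.6 T [-0.02  0.03  0.01] grip 0.0149 cmd yz: [ 0.  -0.1  0. ]
clock: 14.15
ee_pos: [0.5963, 0.0098, 0.0376]
eef_rot: [0.558, 0.434, 0.558, -0.434]
force: [-0.5, -0.3, -1.6]
grip_width: 0.0151
t 14.15 tipx 66.20 y -0.06 z 39.00 dyaw -0.01 | Fx -0.1 Fy 0.5 Fz -1.6 T [-0.03 -0.05 -0.05] grip 0.0151 cmd yz: [-0.  -0.1  0. ]
```

```bash
for i in 1 2 ; do :; done; python3 -m jog '[[12,0,0,-1,0],[12,0,0,-1,0]]' 30 | tail -2; python3 ins.py;python3 -m jog '[[12,0,0,-1,0],[12,0,0,-1,0]]' >/dev/null; python3 ins.py;python3 -m jog '[[12,0,0,-1,0],[12,0,0,-1,0]]'>/dev/null; python3 ins.py
```

```text
force: [0.4, -1.2, -1.1]
grip_width: 0.0149
t 14.40 tipx 68.17 y -0.06 z 39.00 dyaw -0.01 | Fx -1.3 Fy -0.1 Fz -1.1 T [-0.02 -0.05  0.05] grip 0.0149 cmd yz: [-0.  -0.1  0. ]
t 14.65 tipx 70.18 y -0.04 z 39.00 dyaw -0.01 | Fx 0.0 Fy 0.3 Fz -0.7 T [-0.01 -0.    0.04] grip 0.0154 cmd yz: [ 0. -0.  0.]
t 14.90 tipx 72.18 y -0.03 z 39.00 dyaw -0.01 | Fx 0.5 Fy -0.2 Fz -2.0 T [ 0.    0.01 -0.02] grip 0.0149 cmd yz: [ 0. -0.  0.]
```

```bash
python3 -m jog '[[12,0,0,-1,0],[12,0,0,-1,0]]' >/dev/null; python3 ins.py
```

```text
t 15.15 tipx 74.13 y -0.05 z 38.99 dyaw -0.01 | Fx 0.1 Fy 0.4 Fz -0.9 T [-0.03 -0.02 -0.02] grip 0.0149 cmd yz: [-0.  -0.1  0. ]
```

```bash
python3 -m jog '[[12,0,0,-1,0],[12,0,0,-1,0]]' >/dev/null; python3 ins.py
```

```text
t 15.40 tipx 74.39 y -0.04 z 39.22 dyaw -0.08 | Fx -11.5 Fy 0.0 Fz -0.9 T [-2.47 -0.48  0.08] grip 0.0149 cmd yz: [ 0.2 -0.  -0. ]
```

```bash
python3 -m jog '[[12,0,0,0.3,0],[12,0,0,0.3,0],[12,0,0,0.2,0]]' >/dev/null; python3 ins.py;  python3 -m jog '[[12,0,0,0.2,0],[12,0,0,0,0]]' 20 >/dev/null; python3 ins.py
```

```text
t 15.78 tipx 74.31 y -0.03 z 39.12 dyaw -0.06 | Fx -4.8 Fy 0.0 Fz -1.1 T [-0.94 -0.22  0.03] grip 0.0150 cmd yz: [ 0.1 -0.  -0. ]
t 16.02 tipx 74.32 y -0.05 z 39.08 dyaw -0.05 | Fx -6.0 Fy -0.2 Fz -0.1 T [-1.11 -0.27  0.05] grip 0.0150 cmd yz: [ 0.1 -0.  -0. ]
```

```bash
python3 -m jog '[[18,0,0,0,0],[22,0,0,0,0],[30,0,0,0,0],[40,0,0,0,0],[40,0,0,0,0]]' ; python3 ins.py;  python3 -m jog '[[40,-20,0,0,0],[40,-40,0,0,0],[40,-40,0,0,0],[40,0,0,0,0],[40,0,0,0,0]]'; python3 look.py w6 bar slot_mouth jaw_tab
```

```text
clock: 16.65
ee_pos: [0.5941, 0.0185, 0.0376]
eef_rot: [0.558, 0.434, 0.558, -0.434]
force: [0.9, -0.5, -0.3]
grip_width: 0.0404
t 16.65 tipx 75.17 y -0.06 z 39.01 dyaw -0.01 | Fx -0.7 Fy -0.7 Fz -0.3 T [0.04 0.04 0.05] grip 0.0404 cmd yz: [ 0.  -0.1  0. ]
clock: 17.27
ee_pos: [0.594, 0.0186, 0.1382]
eef_rot: [0.558, 0.434, 0.558, -0.434]
force: [-0.1, 0.5, 0.1]
grip_width: 0.0401
17.275 [0.594  0.0186 0.1382] 14.25573185658758 q [-0.48  0.68  0.53  1.8  -0.46  0.79  0.53] F [-0.09  0.46  0.12]
slot_mouth [258.9 162.4] 0.76 [0.586  0.0487 0.039 ]
jaw_tab [152.9 115.5] 0.73 [0.5126 0.0671 0.07  ]
```

View pics/w6.png

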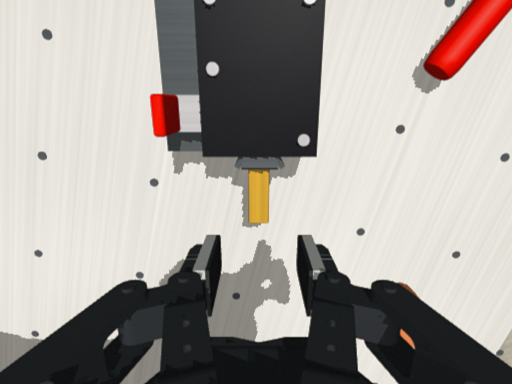

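```bash
python3 jigfit.py w6 .594 .02 .040 .0505 | tail -5; python3 - <<'E'
from h import *
W=np.load("w6_W.npy");im=cv2.imread("pics/w6.png").astype(int)
a=np.radians(104.26);d=np.array([np.cos(a),np.sin(a)]);n=np.array([-d[1],d[0]]);m0=np.array([.58655,.0479])
X=(W[...,:2]-m0)@d*1000;Y=(W[...,:2]-m0)@n*1000
g=(im[...,2]>im[...,0]+60)&(W[...,2]>.035)&(W[...,2]<.055)&(abs(Y)<20)&(X<10)
print(g.sum(),X[g].min(),X[g].max(),Y[g].min(),Y[g].max(),np.median(W[g][:,2]))
t=(im[...,2]>im[...,0]+100)&(W[...,2]>.078)&(W[...,2]<.09)
print("tab top",t.sum(),X[t].min(),X[t].max(),Y[t].min(),Y[t].max())
b=(W[...,2]>.052)&(W[...,2]<.06)&(X<60)&(X>15)&(abs(Y)<50);print("cover Y",Y[b].min(),Y[b].max())
E
python3 -m jog '[[15,0,-25,-17,0],[5,0,-25,-17,0],[0,0,-25,-17,0],[0,0,-25,-16.5,0],[0,0,0,0,0],[0,25,0,0,0],[0,25,0,0,0],[0,7,0,0,0],[0,0,0,0,0],[0,0,0,0,0]]' 30; python3 ins.py
```

```text
((591.8749389648438, 23.4041690826416), (15.847291946411133, 43.69784927368164), 13.57236099243164)
[[5.790e+02 4.280e+01]
 [5.893e+02 3.000e-01]
 [6.047e+02 4.000e+00]
 [5.944e+02 4.650e+01]]
1071 -45.68867989012855 -3.2091437509204277 -6.8161442773052645 8.652007555953139 0.04610283077952959
tab top 545 25.81688173903568 49.3877512926998 55.84858752095312 64.05619358176888
cover Y -39.98840684248 40.29810117605456
clock: 18.73
ee_pos: [0.4811, 0.0592, 0.0813]
eef_rot: [0.558, 0.434, 0.558, -0.434]
force: [-0.5, -0.1, 0.5]
grip_width: 0.0001
t 18.73 tipx 142.44 y 99.46 z 82.67 dyaw -0.03 | Fx 0.0 Fy 0.5 Fz 0.5 T [-0.01  0.03  0.04] grip 0.0001 cmd yz: [43.8 99.4 -0. ]
```

```bash
python3 -m jog '[[0,0,8,0,0],[0,0,6,0,0],[0,0,0,0,0]]' >/dev/null; python3 ins.py; python3 -m jog '[[0,0,2,0,0],[0,0,2,0,0],[0,0,0,0,0]]' >/dev/null; python3 ins.py;python3 -m jog '[[0,0,2,0,0],[0,0,2,0,0],[0,0,0,0,0]]' >/dev/null; python3 ins.py
```

```text
t 19.10 tipx 142.71 y 85.32 z 82.09 dyaw 0.01 | Fx 0.4 Fy 0.5 Fz 0.2 T [ 0.03 -0.   -0.03] grip -0.0000 cmd yz: [43.1 85.3  0. ]
t 19.48 tipx 142.64 y 81.84 z 81.99 dyaw -0.01 | Fx 0.3 Fy -0.3 Fz -0.2 T [-0.    0.01 -0.  ] grip -0.0002 cmd yz: [43.  81.8 -0. ]
t 19.85 tipx 142.60 y 77.79 z 81.98 dyaw -0.02 | Fx 0.3 Fy 0.3 Fz -0.1 T [-0.03 -0.03 -0.03] grip 0.0001 cmd yz: [43.  77.8 -0. ]
```

```bash
python3 -m jog '[[0,0,2,0,0],[0,0,1,0,0],[0,0,0,0,0]]' >/dev/null; python3 ins.py;python3 -m jog '[[0,0,1.5,0,0],[0,0,1.5,0,0],[0,0,0,0,0]]' >/dev/null; python3 ins.py
python3 -m jog '[[0,0,1.5,0,0],[0,0,1.5,0,0]]' >/dev/null; python3 ins.py
```

```text
t 20.23 tipx 142.62 y 74.94 z 81.97 dyaw -0.01 | Fx 1.0 Fy 1.6 Fz 0.1 T [-0.13  0.22  0.  ] grip 0.0001 cmd yz: [43.  74.9 -0. ]
t 20.60 tipx 142.61 y 71.76 z 81.98 dyaw -0.01 | Fx 0.1 Fy 0.7 Fz -1.0 T [-0.07  0.11 -0.07] grip -0.0001 cmd yz: [43.  71.7 -0. ]
t 20.85 tipx 142.64 y 68.89 z 81.98 dyaw -0.01 | Fx -1.2 Fy 1.6 Fz -0.1 T [-0.17  0.39 -0.  ] grip -0.0002 cmd yz: [43.  68.9 -0. ]
```

```bash
python3 -m jog '[[0,0,0.7,0,0],[0,0,0.7,0,0]]' >/dev/null; python3 ins.py;python3 -m jog '[[0,0,0.7,0,0],[0,0,0.5,0,0]]' >/dev/null; python3 ins.py
```

```text
t 21.10 tipx 142.62 y 67.48 z 81.99 dyaw -0.01 | Fx -0.2 Fy 2.5 Fz -0.2 T [-0.24  0.38  0.  ] grip 0.0000 cmd yz: [43.  67.5 -0. ]
t 21.35 tipx 142.63 y 66.31 z 82.00 dyaw -0.01 | Fx -0.4 Fy 2.9 Fz -0.2 T [-0.17  0.49  0.08] grip 0.0000 cmd yz: [43.  66.3 -0. ]
```

```bash
python3 -m jog '[[0,0,0.5,0,0],[0,0,0.3,0,0]]' >/dev/null; python3 ins.py
```

```text
t 21.60 tipx 142.63 y 65.57 z 81.99 dyaw -0.01 | Fx -0.6 Fy 2.6 Fz 0.2 T [-0.17  0.51 -0.01] grip 0.0005 cmd yz: [43.  65.6 -0. ]
```

```bash
python3 -m jog '[[0,0,0.4,0,0],[0,0,0.3,0,0]]' >/dev/null; python3 ins.py
```

```text
t 21.85 tipx 142.63 y 64.94 z 81.96 dyaw -0.01 | Fx -0.4 Fy 4.1 Fz 0.4 T [-0.32  0.8  -0.01] grip -0.0000 cmd yz: [42.9 65.  -0. ]
```

```bash
python3 -m jog '[[0,0,0.3,0,0],[0,0,0.3,0,0]]' >/dev/null; python3 ins.py
```

```text
t 22.10 tipx 142.63 y 64.82 z 81.93 dyaw -0.02 | Fx 1.0 Fy 8.2 Fz 4.3 T [-0.44  1.49  0.04] grip 0.0001 cmd yz: [42.8 64.9 -0. ]
```

```bash
python3 -m jog '[[0,0,0.3,0,0],[0,0,0.2,0,0]]' >/dev/null; python3 ins.py
```

```text
t 22.35 tipx 142.60 y 64.79 z 81.89 dyaw -0.03 | Fx 0.1 Fy 10.0 Fz 6.9 T [-0.57  2.06  0.01] grip 0.0003 cmd yz: [42.8 64.9 -0. ]
```

```bash
python3 -m jog '[[0,0,-1,0,0],[0,0,-5,0,0],[0,0,-20,0,0],[0,-30,0,0,0],[0,-40,0,0,0],[0,0,30,30,0],[0,0,30,30,0],[0,0,0,30,0],[0,0,0,0,0],[0,0,0,0,0]]'; python3 look.py w7 jaw_tab slot_mouth; python3 jigfit.py w7 .594 .02 .040 .0505 | head -1;python3 - <<'E'
from h import *
W=np.load("w7_W.npy");im=cv2.imread("pics/w7.png").astype(int)
a=np.radians(104.26);d=np.array([np.cos(a),np.sin(a)]);n=np.array([-d[1],d[0]]);m0=np.array([.58655,.0479])
X=(W[...,:2]-m0)@d*1000;Y=(W[...,:2]-m0)@n*1000
g=(im[...,2]>im[...,0]+60)&(W[...,2]>.035)&(W[...,2]<.055)&(abs(Y)<20)&(X<10)
print(g.sum(),X[g].min(),X[g].max(),Y[g].min(),Y[g].max(),np.median(W[g][:,2]))
t=(im[...,2]>im[...,0]+100)&(W[...,2]>.078)&(W[...,2]<.09)
print("tab top",t.sum(),X[t].min(),X[t].max(),Y[t].min(),Y[t].max())
b=(W[...,2]>.052)&(W[...,2]<.06)&(X<60)&(X>15)&(abs(Y)<50);print("cover Y",Y[b].min(),Y[b].max())
E
```

```text
clock: 23.6
ee_pos: [0.5706, -0.0102, 0.1506]
eef_rot: [0.558, 0.434, 0.558, -0.434]
force: [-0.6, -0.0, 0.1]
grip_width: -0.0003
23.6 [ 0.5706 -0.0102  0.1506] 14.253063827345008 q [-0.46  0.63  0.55  1.85 -0.45  0.78  0.58] F [-0.65 -0.05  0.11]
jaw_tab [223.6  77.1] 0.96 [0.5258 0.0717 0.07  ]
slot_mouth [295.3 130.2] 0.93 [0.5844 0.0491 0.039 ]
table z 0.00015414704096583165
1099 -46.12972668672016 -2.6656645002399175 -8.703953505541046 7.219445864964474 0.04606401771787628
tab top 524 25.635071635900243 49.15502358676476 44.090502043772275 51.89494218618929
cover Y -40.3155560180594 45.620487843977614
```

View pics/w7.png

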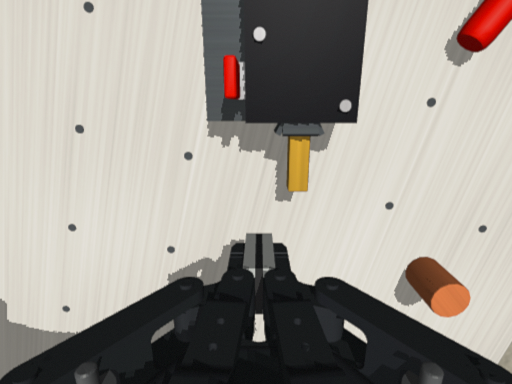

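```bash
python3 -m jog '[[0,6,15,-11,0],[0,6.4,14.8,-11.2,0],[0,0,0,0,0],[0,0,0,0,0],[0,0,0,0,0]]'|tail -4; python3 look.py w8; python3 jigfit.py w8 .594 .02 .040 .0505 >/dev/null;python3 - <<'E'
from h import *
a=np.radians(104.26);d=np.array([np.cos(a),np.sin(a)]);n=np.array([-d[1],d[0]]);m0=np.array([.58655,.0479])
for t in ("w6","w7","w8"):
    W=np.load(t+"_W.npy");im=cv2.imread(f"pics/{t}.png").astype(int)
    X=(W[...,:2]-m0)@d*1000;Y=(W[...,:2]-m0)@n*1000
    g=(im[...,2]>im[...,0]+60)&(W[...,2]>.0445)&(W[...,2]<.055)&(abs(Y)<20)&(X<10)
    c=np.where(g.any(0))[0];e=[X[:,k][g[:,k]].min() for k in c[3:-3]]
    b=(W[...,2]>.052)&(W[...,2]<.06)&(abs(Y)>22)&(abs(Y)<36)&(X<60);cc=np.where(b.any(0))[0]
    f=np.median([X[:,k][b[:,k]].min() for k in cc])
    print(t,"end",np.mean(e).round(2),np.round([min(e),max(e)],2),"bodyfront",f.round(2), "area rows",np.mean([g[:,k].sum() for k in c[3:-3]]))
E
```

```text
ee_pos: [0.5941, 0.0178, 0.1383]
eef_rot: [0.558, 0.434, 0.558, -0.434]
force: [0.3, 0.3, -0.1]
grip_width: -0.0001
24.375 [0.5941 0.0178 0.1383] 14.213896806547954 q [-0.49  0.68  0.54  1.8  -0.47  0.79  0.53] F [ 0.26  0.34 -0.08]
w6 end -45.27 [-45.69 -44.99] bodyfront 8.13 area rows 52.53333333333333
w7 end -45.06 [-45.89 -44.64] bodyfront 8.32 area rows 53.5625
w8 end -45.35 [-45.67 -44.78] bodyfront 8.63 area rows 52.53333333333333
```

```bash
python3 - <<'E'
from h import *
print(manip.hand_in(),manip.get_obs()["clock"])
E
```

```text
the job is handed in; nothing more can be done
the job is handed in; nothing more can be done
```

The bar is fully home in the jig with the side jaw closed against it, and I handed the job in at about 24.4 s of the 58 s allowed.

- **Inserting the bar:** I gripped the bar by one overhanging end and slid it into the slot without touching the sides. It met the stop about 74 mm in, at about 11.5 N. I eased that to about 5–6 N before letting go.
- **Closing the jaw:** I pushed the red tab with the closed fingertips. It needed about 2–3 N while moving. The jaw then stopped firmly against the bar at about 10 N.

**Last checks**
- **Jaw travel:** the wrist camera puts it at about 14 mm, at the upper end of the expected 12 to 14 mm.
- **Bar position:** the bar's outer end measured 45.3 mm outside the mouth after release and 45.4 mm after the jaw closed.
- **One disagreement:** measured against the jig's front face, those two readings differ by about 0.6 mm. That is within the roughly 0.8 mm size of a camera pixel, and the bar covers the same number of pixel rows in both pictures. I take it as unmoved, but did not touch it again to confirm.
- **Robot:** it was clear of everything at hand-in, with force readings at zero within noise. It touched nothing but the bar and the red tab.

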